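# Read two wells on a cross-slide plate reader

### The arm

A 6-joint arm with a two-finger parallel gripper is mounted at the origin on the work surface. World frame = base frame: x ahead of the robot, y to its left, z up, the work surface at z = 0. Lengths are in mm, angles in rad, forces in N, time in s.
With the tool pointing down it reaches from about 350 to 775 mm from the base axis. Payload 7.3 kg.
Tool frame: the origin (TCP) lies at the centre of the arm's flange, where the gripper is bolted on; the fingertips stand 178 mm ahead of it and the grasp point (between the pads) lies 159 mm ahead of it; z points along the fingers, y is the line along which they close (so a half turn about z gives the same grasp; the last joint's range is limited). The gripper opens to 92 mm and grips with 3 to 60 N. Pads are 19 mm wide; open, the fingers measure 130 mm over their backs; the gripper's body (75 mm by 190 mm) begins 47 mm behind the grasp point.
Start: joints at [1.109, 0.342, 1.524, -0, 1.275, -0.146], TCP at [163.031, 499.048, 404.741] pointing down, gripper open.
Joint ranges: [-2.53, 2.53], [-0.77, 2.02], [0.04, 2.7], [-1, 4.14], [0.28, 2.66], [-3.11, 3.11]. Speed limits (rad/s): [2.57, 2.57, 3.14, 3.14, 3.14, 3.14].

### API

Orientations are given as [roll, pitch, yaw] about the fixed x, y, z axes, in that order (R = Rz(yaw) Ry(pitch) Rx(roll)).
In Python, from plant import * gives the robot as it stands. The module is installed in compiled form; this text tells all that it offers.
- The arm moves only by the shell command python3 -m inch 'ROWS'. ROWS is JSON, a list of rows, each a list of 5 numbers: the shift along the tool's x, y, z in m, then the turn about the tool's z in rad, then the opening, from 0 (shut) to 1 (fully open). In form: [[tx, ty, tz, spin, claw], ...]. A call has 1 to 8 rows; each row is the pose to reach, as a shift and turn from the pose commanded when the call began, along the tool's axes at that moment; what a row does not reach only later rows make up. A row lasts 1/12 s, in which the tool goes at most 41.7 mm and 7.16 degrees, less where a joint would pass 70% of its speed; a pose out of reach is approached as far as the arm can. A call with a gripper value outside its range is refused whole. The fingers move at their own pace and stop on an object; the grip force is fixed at half the most. Time passes only in rows, so rows that repeat a pose let the fingers close. It gives the time, the measured TCP pose, the force, the opening and the grip force at its end, in the units of the state.
- get_obs(): the state, without advancing time (a new reading comes with each control period).
- capture(name): name is "side" or "top"; returns a dict with "color" (420x560x3 uint8, red, green, blue), "intrinsics" (3x3 intrinsics, pixels), "pose" (4x4, takes a point from camera to world coordinates). Camera axes: x right, y down, z forward; pixel columns grow to the right and rows downward; lengths in mm; the calibration is good to about 2 mm. A picture is of the moment at which its call begins. There is no depth.
- close_job(): hands the job in; it is judged then, once.
Trained networks look in a picture, given as the dict that the camera call returned (one of the last four; its "shot" number tells which), for a name from the list of things; names that differ only in an ending like _2 or _b are one class to them, and where a whole thing is asked for, a point or a joint stands for the part that bears it (a point fixed in the world has none). Each returns a list of dicts, best first, with "conf" (0 to 1); they miss things now and then, are a little off and sometimes report something else, mostly with a low value. They report only what shows in the picture. A call takes as long as a camera call. They do not tell look-alikes from the thing itself.
- look_for(picture, target): "rect" ([centre column, centre row, width, height] in pixels, round what is visible of it).
- trace(picture, target): "pixels" (420x560 bool, what is visible of it) and "rect" ([centre column, centre row, width, height] in pixels, round what is visible of it).
- tip_of(picture, target): "centre" ([column, row] in pixels: a listed point, or the origin of a listed thing).
The state is a dict: "time": time; "joint_positions": joint angles; "dq": joint speeds; "tau": joint torques, N m; "tool_pos": TCP position; "tcp_rot": TCP orientation; "contact_force": force on the tool from outside, world axes, zero at the start; "moment": the same for the moment, N m; "grip_width": finger opening in mm; "finger_force": force on a finger pad.
Only numpy, scipy, OpenCV 4.12 (cv2) and the standard library are available. Lean on these libraries where they do the work, as an engineer would, in place of code of your own. Each camera call takes 0.05 s, during which the arm holds its last target. There are 200 camera calls.

### The job

Take two readings on the manual plate reader. Slide the sample tray by its black grip until the centre dot of the big round well is right under the fixed probe, then swing the trigger lever all the way to its stop and let it come back fully; then do the same for the square well, leaving the tray there with the lever back at rest. Swing the lever only while one of those two wells is under the probe, and do not shift the bottles, glassware and other loose things standing around.

Things in the scene. Friction and masses are not known exactly. Their poses are not given: they have to be found in the camera images.
- stage: plate reader: fixed grey base plate 250 x 250 x 16 mm; origin at the centre of its underside, x and y axes = the two slide directions. On its +y side a white column (45 x 36 mm, centre 165 mm out, 210 mm high) carries a 24 mm wide white arm (underside 184 mm high) that holds the steel probe upright over the origin. A fixed tube rack stands behind it. A cross-slide on the base carries the tray.
- saddle (a joint): how far the tray stands along the stage's x axis from the middle, m, -0.06 to 0.06. About 2.5 N of friction; stays where it is left. The tray cannot turn or lift.
- tray (a joint): how far the tray stands along the stage's y axis from the middle, m, -0.06 to 0.06. About 2.5 N of friction; stays where it is left
- probe_tip (a point): lower end of the fixed steel probe, 82 mm above the table over the stage's origin; the probe is 12 mm thick, tapered to 5 mm at the tip, and clears the wells by 12 mm
- grip_top (a point): top centre of the black upright cylindrical grip on the tray, 26 mm dia, standing 52 mm high (50 to 102 mm above the table) on a tongue of the tray at its -x (robot) side, 120 mm from the tray's centre. Moves with the tray, axes parallel to the stage's. The grey wheel's edge is 46 mm from the grip's axis.
- round_spot (a point): black 8 mm centre dot of the big round well (44 mm dia white rim, 12 mm high), 60 mm above the table. It sits on a grey wheel, 148 mm dia, clamped on the tray's middle at any angle (it does not turn in use). Four white wells stand 42 mm from the wheel's centre, a quarter turn apart: round, triangular (43 mm sides), square, oblong (40 x 18 mm)
- square_spot (a point): black 8 mm centre dot on the floor of the square well (40 x 40 mm white rim, 12 mm high), 60 mm above the table, on the same wheel, half a turn from the round well
- trigger_box: grey fixed box 110 x 110 x 60 mm with the trigger lever on top; origin at the centre of its underside. At rest the lever points to the -x, -y side of the box (31.5 degrees from its -x axis); it swings in a horizontal plane, clockwise seen from above, to 31.5 degrees on the +y side of the -x axis
- lever_pivot (a point): point on the lever's vertical pivot axis, over the box's origin, 82 mm above the table
- lever_top (a point): top centre of the lever's upright white knob (cylinder, 18 mm dia, free from 78 to 124 mm above the table), 80 mm from the pivot axis at the end of a flat steel arm 14 mm wide (70 to 78 mm above the table)
- lever (a joint): lever angle, rad: 0 at rest, 1.1 at its stop. A spring returns it: about 1 N at the knob at rest, 4.5 N at the stop; let go, it is back in about half a second
- amber_jar: small amber glass jar, 52 mm dia, 75 mm high, on the +y side of the trigger box; loose, leave alone; origin at its underside
- dish: shallow white bowl, 90 mm dia, 30 mm high, on the near right of the table; loose, leave alone; origin at its underside
- beaker: clear plastic beaker, 70 mm dia, 85 mm high, behind the trigger box; loose, leave alone; origin at its underside
- amber_bottle: amber glass bottle with black cap, 68 mm dia, 150 mm high, behind the trigger box; loose, leave alone; origin at its underside
- spatula: steel spatula, 180 mm long, lying on the table; loose, leave alone
- mug: white mug, 80 mm dia, 90 mm high; loose, leave alone; origin at its underside
Not all that is in view belongs to the job. What is shaped like the trigger_box but orange, red or yellow is not meant.

How it is judged:
By the outcome, as a careful person would: the job done as asked, in the order asked, and still so for the second after the job is handed in, with the robot touching nothing.
It also fails if it takes over 72 s, if anything falls off the work surface, if the arm or the gripper's body presses on something with over 40 N, if the wrist force passes 120 N, or if a joint passes its speed limit or range.

## Working session

There is one attempt and no reset: what is moved stays moved. The work goes in short steps, Python scripts to look and compute and a shell command to move; the robot and the scene stay as the last step left them, time stands still between calls to the robot, and variables do not carry over. Pictures are saved under pics/ and viewed, at most 13 in all, crops included, and the job is handed in when it is done.

```bash
mkdir -p pics
cat > h.py <<'E'
from plant import *
import numpy as np, cv2
def save(p,n,box=None,s=1):
    im=p["color"][:,:,::-1]
    if box: im=im[box[1]:box[3],box[0]:box[2]]
    cv2.imwrite("pics/"+n,cv2.resize(im,None,fx=s,fy=s,interpolation=cv2.INTER_CUBIC))
def atz(p,uv,z):
    K=np.array(p["intrinsics"]);T=np.array(p["pose"])
    d=T[:3,:3]@np.linalg.solve(K,[uv[0],uv[1],1]);o=T[:3,3]
    return o+d*(z-o[2])/d[2]
def px(p,X):
    K=np.array(p["intrinsics"]);T=np.array(p["pose"])
    c=K@(T[:3,:3].T@(np.array(X)-T[:3,3]));return c[:2]/c[2]
E
python3 - <<'E'
from h import *
np.set_printoptions(precision=1,suppress=True)
o=get_obs();print(o["time"],o["tool_pos"],o["tcp_rot"],o["grip_width"])
Z=dict(probe_tip=82,grip_top=102,round_spot=60,square_spot=60,lever_pivot=82,lever_top=124,trigger_box=0,stage=0)
for c in("top","side"):
    p=capture(c);save(p,c+"0.png");print(c,np.array(p["pose"])[:3,3],np.array(p["pose"])[:3,2])
    for n,z in Z.items():
        for d in tip_of(p,n)[:3]: print(n,np.array(d["centre"]),round(d["conf"],2),atz(p,d["centre"],z))
E
```

```text
0.0 [163.  498.9 404.1] [-3.1 -0.   2.8] 91.80556358827293
top [ 324.6   37.1 1516.3] [ 0.1 -0.  -1. ]
probe_tip [234.5 172.3] 0.89 [610.9 138.7  82. ]
grip_top [240.6 236.2] 0.65 [429.2 120.6 102. ]
round_spot [253.9 201.2] 0.87 [531.4  85.2  60. ]
square_spot [234.2 182.9] 0.77 [584.6 141.1  60. ]
lever_pivot [301.1 262.7] 0.97 [355.8 -44.7  82. ]
lever_pivot [382.4 177.4] 0.89 [ 592.8 -278.3   82. ]
lever_pivot [378.4 254.8] 0.84 [ 375.3 -259.1   82. ]
lever_top [315.9 288. ] 0.77 [287.6 -80.6 124. ]
lever_top [483.6 183.8] 0.74 [ 564.7 -546.8  124. ]
lever_top [413.2 194.2] 0.69 [ 537.6 -351.7  124. ]
trigger_box [374.6 252.8] 0.68 [ 384.1 -265.1    0. ]
trigger_box [447.2 170.7] 0.63 [ 626.9 -491.7    0. ]
stage [238.8 175.4] 0.77 [617.8 131.7   0. ]
stage [254.7 203.5] 0.57 [533.   84.9   0. ]
stage [336.5 184.8] 0.15 [ 586.9 -158.6    0. ]
side [  428.3 -1260.6  1475.1] [ 0.   0.7 -0.7]
probe_tip [301.5 193.7] 0.82 [607.1 128.1  82. ]
probe_tip [277.5 150.1] 0.51 [538.1 389.8  82. ]
grip_top [254.2 192.5] 0.9 [429.9 132.5 102. ]
round_spot [281.3 212.6] 0.86 [524.3  59.2  60. ]
square_spot [292.2 194.4] 0.9 [574.1 149.9  60. ]
square_spot [257.2 190.5] 0.15 [442.  184.9  60. ]
lever_pivot [234.5 230.3] 0.9 [350.4 -30.1  82. ]
lever_pivot [310.  287.2] 0.75 [ 585.9 -297.4   82. ]
lever_pivot [329.3 339.2] 0.68 [ 619.6 -488.    82. ]
lever_top [313.7 347.2] 0.83 [ 565.8 -532.4  124. ]
lever_top [224.  291.8] 0.64 [ 313.5 -317.9  124. ]
lever_top [296.9 297. ] 0.56 [ 536.6 -358.7  124. ]
trigger_box [239.7 249.4] 0.94 [362.2 -51.7   0. ]
trigger_box [310.3 298.6] 0.91 [ 590.4 -286.5    0. ]
trigger_box [329.4 356.3] 0.69 [ 622.4 -500.6    0. ]
stage [300.8 204.4] 0.95 [608.1 151.3   0. ]
```

View pics/top0.png

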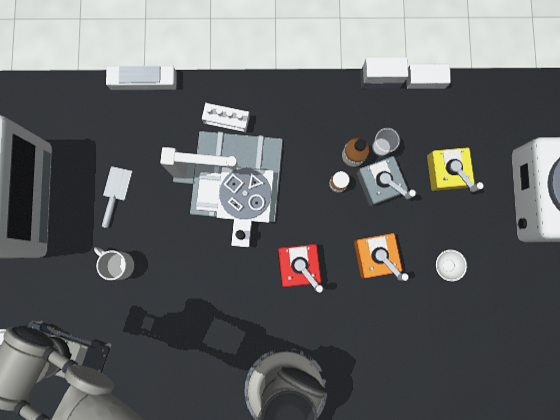

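View pics/side0.png

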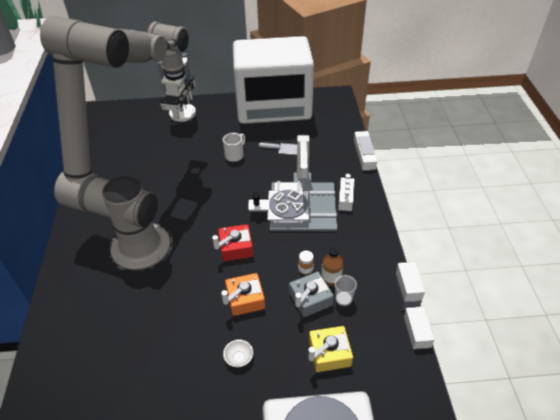

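Pivot candidates in the top view: red box (300,265), orange (380,255), yellow (454,167), and grey (385,180). The grey one is the trigger_box, with its knob at about (413,194). In the tray, the round well is at (256,203) and the square one at (234,184). I'll check both in close crops.

Run:
```python
from h import *
p=capture("top")
a=cv2.resize(p["color"][115:255,180:300,::-1],None,fx=4,fy=4,interpolation=cv2.INTER_CUBIC)
b=cv2.resize(p["color"][130:210,325:425,::-1],None,fx=3,fy=3,interpolation=cv2.INTER_CUBIC)
c=np.zeros((560,780,3),np.uint8);c[:,:480]=a;c[:240,480:]=b
q=capture("side");d=cv2.resize(q["color"][150:240,240:340,::-1],None,fx=3,fy=3,interpolation=cv2.INTER_CUBIC)
c[270:540,480:]=d
cv2.imwrite("pics/crop1.png",c)
np.savez("top0.npz",c=p["color"],K=p["intrinsics"],T=p["pose"]);np.savez("side0.npz",c=q["color"],K=q["intrinsics"],T=q["pose"])
print(np.round(p["intrinsics"],1),np.round(q["intrinsics"],1))
```

```text
[[517.8   0.  278.6]
 [  0.  517.8 206. ]
 [  0.    0.    1. ]] [[523.5   0.  277.4]
 [  0.  523.5 214.5]
 [  0.    0.    1. ]]
```

View pics/crop1.png

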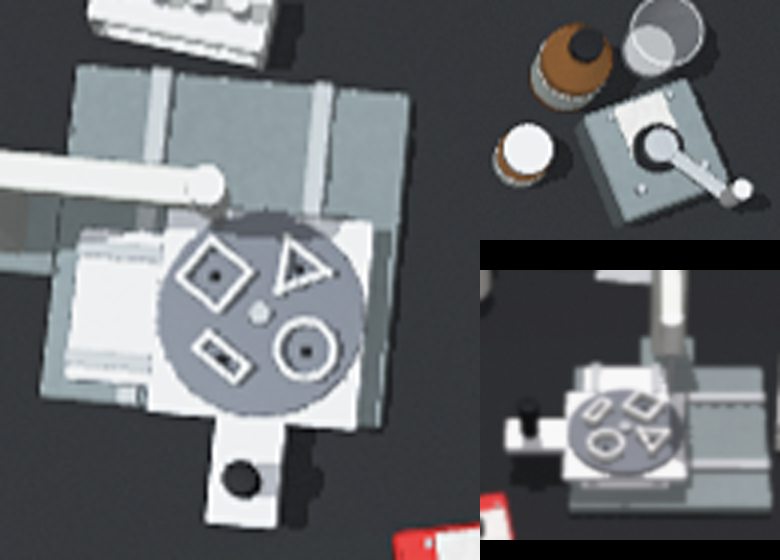

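The crop shows the base plate corners at about (78,66), (411,93), (380,428) and (42,396). The dots are at (215,276) for square and (306,351) for round, and the grip is at (241,479). The grey box's lever pivot is at (660,147) and its knob at (741,188).

Run:
```python
from h import *
from scipy.optimize import least_squares
np.set_printoptions(precision=1,suppress=True)
f=np.load("top0.npz");p=dict(intrinsics=f["K"],pose=f["T"])
A=lambda x,y,z:atz(p,((x+.5)/4-.5+180,(y+.5)/4-.5+115),z)
B=lambda x,y,z:atz(p,((x-480+.5)/3-.5+325,(y+.5)/3-.5+130),z)
C=np.array([A(78,66,16),A(411,93,16),A(380,428,16),A(42,396,16)])[:,:2]
M=np.array([[125,125],[125,-125],[-125,-125],[-125,125]])
R=lambda t:np.array([[np.cos(t),-np.sin(t)],[np.sin(t),np.cos(t)]])
s=least_squares(lambda v:(M@R(v[2]).T+v[:2]-C).ravel(),[600,130,0]);print("stage",s.x,s.x[2]*57.3,"res",s.fun)
r=R(s.x[2]);L=lambda P:r.T@(P[:2]-s.x[:2])
for n,P in dict(square=A(215,276,60),round=A(306,351,60),hub=A(260,314,60),grip=A(241,479,102),probearm=A(210,185,208)).items(): print(n,P,"local",L(P))
pv=B(660,147,85);kn=B(741,188,124);print("lever",pv,kn,np.linalg.norm((kn-pv)[:2]),np.degrees(np.arctan2(*(kn-pv)[1::-1])))
for x,y in [(689,82),(737,195),(628,223),(580,128)]: print("boxcorner",B(x,y,60))
q=capture("side");t=capture("top")
def tri(a,b):
    rows=[]
    for c,uv in((t,a),(q,b)):
        T=np.linalg.inv(np.array(c["pose"]));Pm=np.array(c["intrinsics"])@T[:3]
        rows+= [uv[0]*Pm[2]-Pm[0],uv[1]*Pm[2]-Pm[1]]
    h=np.linalg.svd(np.array(rows))[2][-1];return h[:3]/h[3]
for n in("probe_tip","grip_top","round_spot","square_spot"):
    X=tri(tip_of(t,n)[0]["centre"],tip_of(q,n)[0]["centre"]);print(n,X,L(X))
    print("  side-view err", np.array(tip_of(q,n)[0]["centre"]))
for n,X in dict(sq=A(215,276,60),rd=A(306,351,60),grip=A(241,479,102),tip=[*s.x[:2],82],knob=kn,pivot=pv).items(): print(n,"predicted in side",px(q,X))
```

```text
stage [614.1 137.2  -0.1] -5.634054967258985 res [ 1.2  0.8 -0.9 -0.6  0.4 -1.6 -0.8  1.4]
square [582.5 143.5  60. ] local [-32.1   3.2]
round [527.9  78.9  60. ] local [-80.  -66.4]
hub [554.8 111.5  60. ] local [-56.5 -31.4]
grip [434.2 122.6 102. ] local [-177.6  -32.2]
probearm [615.7 135.9 208. ] local [ 1.8 -1.1]
lever [ 588.5 -284.    85. ] [ 542.8 -347.7  124. ] 78.48932545990452 -125.63838476861375
boxcorner [ 656.3 -319.9   60. ]
boxcorner [ 546.1 -361.3   60. ]
boxcorner [ 520.2 -256.3   60. ]
boxcorner [ 612.3 -213.6   60. ]
probe_tip [612.1 139.7  97.3] [-2.2  2.4]
  side-view err [303.1 188.4]
grip_top [431.8 110.4 118.6] [-178.8  -44.5]
  side-view err [254.  193.6]
round_spot [ 523.4 -219.   369.2] [ -55.3 -363.3]
  side-view err [281.2 211.5]
square_spot [577.5 141.4  55.3] [-36.9   0.7]
  side-view err [292.4 197. ]
sq predicted in side [294.5 195.4]
rd predicted in side [281.8 208.7]
grip predicted in side [255.5 194.3]
tip predicted in side [303.1 191.9]
knob predicted in side [298.5 293.9]
pivot predicted in side [310.3 283.2]
```

```bash
cat >> h.py <<'E'
S=np.array([614.1,137.2]);SY=-0.0983
def rel(x,y,z,yaw=None):
    "tool-axis shift (m) and spin to reach world TCP"
    from scipy.spatial.transform import Rotation as Ro
    o=get_obs();R=Ro.from_euler("xyz",o["tcp_rot"]).as_matrix()
    t=R.T@(np.array([x,y,z])-o["tool_pos"])/1000
    cur=np.arctan2(R[1,0],R[0,0]);s=0 if yaw is None else -((yaw-cur+np.pi)%(2*np.pi)-np.pi)
    print("t",round(o["time"],2),"pos",np.round(o["tool_pos"],1),"yaw",round(cur,3),"F",np.round(o["contact_force"],1),"w",round(float(o["grip_width"]),1),"-> move",np.round(t,4),"spin",round(s,3))
E
python3 -c "
from h import *
rel(434.2,122.6,404,np.pi+SY)"
```

```text
t 1.7 pos [163.  499.  404.7] yaw 2.826 F [-0.1  0.2 -0.5] w 91.8 -> move [-0.3747 -0.2736  0.0007] spin -0.217
```

```bash
python3 -m inch '[[-0.375,-0.274,0,-0.217,1],[-0.375,-0.274,0,-0.217,1],[-0.375,-0.274,0,-0.217,1],[-0.375,-0.274,0,-0.217,1],[-0.375,-0.274,0,-0.217,1],[-0.375,-0.274,0,-0.217,1],[-0.375,-0.274,0,-0.217,1],[-0.375,-0.274,0,-0.217,1]]'; python3 -m inch '[[0,0,0,0,1],[0,0,0,0,1]]'; python3 -c "
from h import *
rel(434.2,122.6,241,np.pi+SY)"
```

```text
time: 2.37
tool_pos: [356.6, 229.4, 405.0]
tcp_rot: [3.141, 0.001, 3.043]
contact_force: [1.6, 0.9, -0.8]
grip_width: 91.8
finger_force: 0.0
time: 2.53
tool_pos: [357.1, 229.5, 404.8]
tcp_rot: [3.141, 0.0, 3.037]
contact_force: [-0.5, 0.3, 0.1]
grip_width: 91.6
finger_force: 0.0
t 2.53 pos [357.1 229.5 404.8] yaw 3.037 F [-0.5  0.3  0.1] w 91.6 -> move [-0.0878 -0.0984  0.1638] spin -0.006
```

```bash
python3 -m inch '[[-0.088,-0.098,0.03,0,1],[-0.088,-0.098,0.03,0,1],[-0.088,-0.098,0.03,0,1],[-0.088,-0.098,0.06,0,1],[-0.088,-0.098,0.06,0,1],[-0.088,-0.098,0.06,0,1]]'
python3 - <<'E'
from h import *
rel(434.2,122.6,241,np.pi+SY)
p=capture("side");save(p,"g1.png",(200,130,360,250),4)
E
```

```text
time: 3.03
tool_pos: [433.2, 125.9, 343.7]
tcp_rot: [-3.141, -0.004, 3.043]
contact_force: [0.1, 0.6, 0.6]
grip_width: 92.0
finger_force: 0.0
t 3.03 pos [433.2 125.9 343.7] yaw 3.043 F [0.1 0.6 0.6] w 92.0 -> move [-0.0017 -0.0031  0.1027] spin -0.0
```

View pics/g1.png

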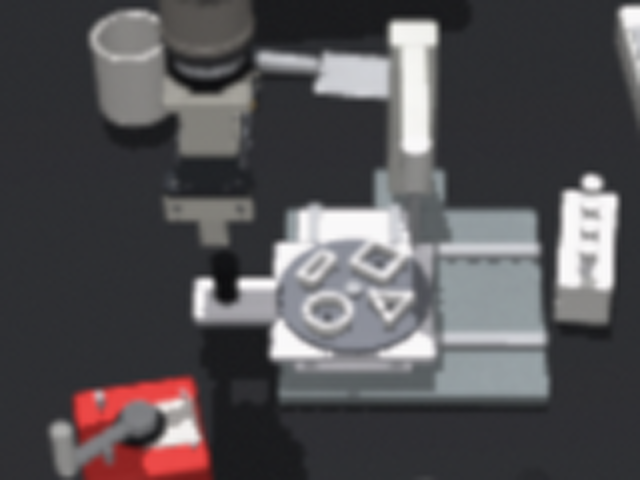

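```bash
python3 - <<'E'
from h import *
p=capture("side")
for z in(165,200): print(px(p,[433.2,125.9,z]))
print(px(p,[434.2,122.6,102]),px(p,[434.2,122.6,60]))
E
python3 -m inch '[[-0.002,-0.003,0.04,0,1],[-0.002,-0.003,0.08,0,1],[-0.002,-0.003,0.103,0,1],[-0.002,-0.003,0.103,0,1],[-0.002,-0.003,0.103,0,1]]';python3 -m inch '[[0,0,0,0,0],[0,0,0,0,0],[0,0,0,0,0],[0,0,0,0,0],[0,0,0,0,0],[0,0,0,0,0],[0,0,0,0,0],[0,0,0,0,0]]'
```

```text
[254.30318194 181.37357498]
[253.79680106 174.27848511]
[255.49722934 194.27800514] [256.05543372 202.15878129]
time: 3.55
tool_pos: [435.5, 123.0, 242.5]
tcp_rot: [3.141, -0.0, 3.045]
contact_force: [0.9, -0.4, 0.6]
grip_width: 91.5
finger_force: 0.0
time: 4.22
tool_pos: [435.6, 121.8, 241.8]
tcp_rot: [3.142, 0.0, 3.043]
contact_force: [-0.3, 0.8, 0.0]
grip_width: 42.8
finger_force: 0.0
```

```bash
python3 -m inch '[[0,0,0,0,0],[0,0,0,0,0],[0,0,0,0,0],[0,0,0,0,0],[0,0,0,0,0],[0,0,0,0,0]]'
python3 - <<'E'
from h import *
o=get_obs()["tool_pos"]
c,s=np.cos(SY),np.sin(SY);d=np.array([c*80-s*66.4,s*80+c*66.4]);print(d)
rel(o[0]+d[0],o[1]+d[1],o[2])
E
```

```text
time: 4.72
tool_pos: [435.5, 121.9, 241.7]
tcp_rot: [3.141, -0.0, 3.043]
contact_force: [1.0, 1.1, -0.9]
grip_width: 25.5
finger_force: 30.0
[86.13040881 58.22810901]
t 4.72 pos [435.5 121.9 241.7] yaw 3.043 F [ 1.   1.1 -0.9] w 25.5 -> move [-0.08    0.0664  0.    ] spin 0
```

```bash
python3 -m inch '[[-0.015,0.012,0,0,0],[-0.03,0.025,0,0,0],[-0.045,0.037,0,0,0],[-0.06,0.05,0,0,0],[-0.07,0.058,0,0,0],[-0.08,0.066,0,0,0],[-0.08,0.066,0,0,0],[-0.08,0.066,0,0,0]]'; python3 -m inch '[[0,0,0,0,0],[0,0,0,0,0]]'
python3 - <<'E'
from h import *
p=capture("top");q=capture("side")
a=cv2.resize(p["color"][130:220,200:290,::-1],None,fx=6,fy=6,interpolation=cv2.INTER_CUBIC)
b=cv2.resize(q["color"][160:230,265:305+0,::-1],None,fx=6,fy=6,interpolation=cv2.INTER_CUBIC)
c=np.zeros((540,790,3),np.uint8);c[:,:540]=a;c[:420,545:785]=b;cv2.imwrite("pics/r1.png",c)
for n,k in(("top",p),("side",q)):
    print(n,"origin z60",px(k,[*S,60]),"z82",px(k,[*S,82]))
    for t in("round_spot","square_spot","probe_tip"): print(t,[(np.round(d["centre"],1),round(d["conf"],2)) for d in tip_of(k,t)[:2]])
E
```

```text
time: 5.38
tool_pos: [522.1, 179.9, 241.7]
tcp_rot: [3.141, 0.002, 3.043]
contact_force: [2.1, 2.3, 0.0]
grip_width: 25.4
finger_force: 30.0
time: 5.55
tool_pos: [521.4, 179.5, 241.7]
tcp_rot: [3.141, 0.0, 3.043]
contact_force: [3.1, 2.3, -2.3]
grip_width: 25.1
finger_force: 30.0
top origin z60 [235.57281817 172.70075005] z82 [235.03512611 171.17893951]
round_spot [(array([236.7, 173.1]), 0.6)]
square_spot [(array([215.6, 155. ]), 0.77)]
probe_tip [(array([238.1, 168. ]), 0.76), (array([381.2, 143.5]), 0.27)]
side origin z60 [302.98106442 195.99095473] z82 [303.07587291 191.8796791 ]
round_spot [(array([301.5, 196.3]), 0.79), (array([302.3, 191.1]), 0.59)]
square_spot [(array([313. , 183.4]), 0.87), (array([297.6, 297.2]), 0.7)]
probe_tip [(array([305.1, 191. ]), 0.82)]
```

View pics/r1.png

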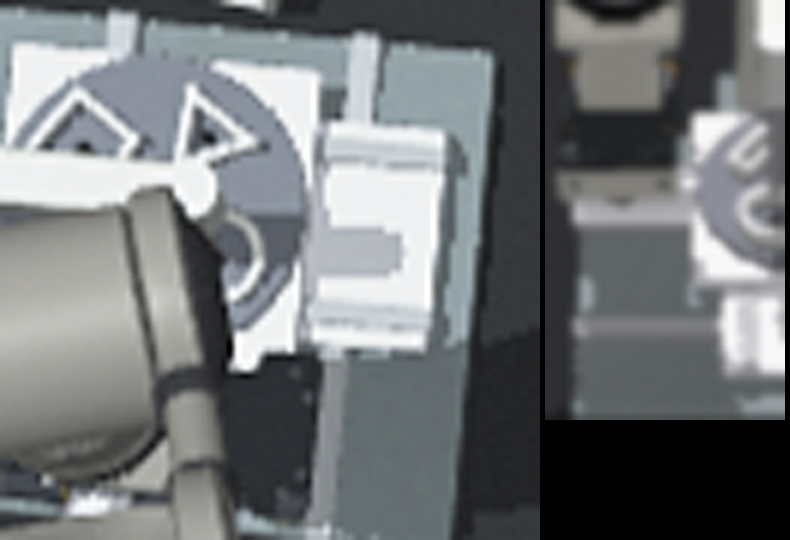

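The round well is approximately under the probe, but the arm hides it in the top view. I'll release, lift and move toward the lever, then look again.

```bash
python3 -m inch '[[0,0,0,0,1],[0,0,0,0,1],[0,0,0,0,1],[0,0,0,0,1],[0,0,0,0,1],[0,0,0,0,1],[0,0,0,0,1],[0,0,0,0,1]]'; python3 -m inch '[[0,0,-0.04,0,1],[0,0,-0.08,0,1],[0.03,0,-0.12,0,1],[0.07,-0.03,-0.13,0,1],[0.1,-0.07,-0.13,0,1],[0.12,-0.11,-0.13,0,1],[0.12,-0.15,-0.13,0,1],[0.12,-0.19,-0.13,0,1]]';  python3 - <<'E'
from h import *
p=capture("top");q=capture("side")
np.savez("top1.npz",c=p["color"],K=p["intrinsics"],T=p["pose"]);np.savez("side1.npz",c=q["color"],K=q["intrinsics"],T=q["pose"])
a=cv2.resize(p["color"][140:220,200:280,::-1],None,fx=5,fy=5,interpolation=cv2.INTER_CUBIC)
b=cv2.resize(q["color"][170:230,265:340,::-1],None,fx=5,fy=5,interpolation=cv2.INTER_CUBIC)
c=np.zeros((400,790,3),np.uint8);c[:,:400]=a;c[:300,405:780]=b;cv2.imwrite("pics/r2.png",c)
for n,k in(("top",p),("side",q)):
    for t in("round_spot","square_spot","probe_tip","grip_top"): print(n,t,[(np.round(d["centre"],1),round(d["conf"],2)) for d in tip_of(k,t)[:1]])
E
```

```text
time: 6.62
tool_pos: [521.6, 179.6, 241.7]
tcp_rot: [3.142, -0.0, 3.043]
contact_force: [0.4, 0.4, -0.0]
grip_width: 73.7
finger_force: 0.0
time: 7.28
tool_pos: [384.4, 20.4, 372.1]
tcp_rot: [3.141, 0.0, 3.045]
contact_force: [1.0, 0.5, -1.1]
grip_width: 91.9
finger_force: 0.0
top round_spot [(array([236.2, 170.8]), 0.62)]
top square_spot [(array([212.5, 151.6]), 0.63)]
top probe_tip [(array([234.7, 169. ]), 0.72)]
top grip_top [(array([221.8, 201.5]), 0.74)]
side round_spot [(array([305.6, 195.4]), 0.96)]
side square_spot [(array([315.4, 185.4]), 0.63)]
side probe_tip [(array([301.8, 191.4]), 0.9)]
side grip_top [(array([276.5, 181. ]), 0.64)]
```

View pics/r2.png

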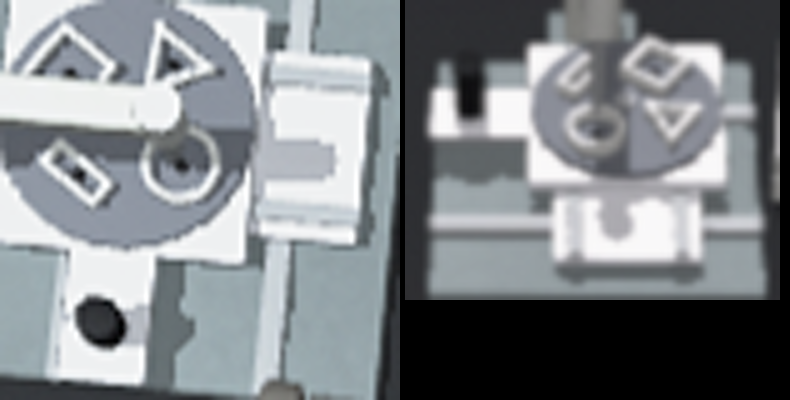

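Run:
```python
from h import *
np.set_printoptions(precision=1,suppress=True)
out=[]
for n,(x0,y0) in(("top1",(220,155)),("side1",(288,175))):
    f=np.load(n+".npz");p=dict(intrinsics=f["K"],pose=f["T"])
    a=cv2.resize(f["c"][y0:y0+32,x0:x0+32,::-1],None,fx=12,fy=12,interpolation=cv2.INTER_LANCZOS4)
    a=cv2.convertScaleAbs(a,alpha=1.3)
    for z,col in((60,(0,0,255)),(82,(0,255,0)),(70,(255,0,255))):
        u=px(p,[*S,z]);c=((u-[x0,y0]+.5)*12).astype(int)
        cv2.drawMarker(a,tuple(int(v) for v in c),col,cv2.MARKER_CROSS,10,1)
    out.append(a)
cv2.imwrite("pics/z1.png",np.hstack(out))
# plate edge fit in top0
from scipy.optimize import least_squares
from scipy.ndimage import map_coordinates
for n in("top0","top1"):
    f=np.load(n+".npz");p=dict(intrinsics=f["K"],pose=f["T"]);g=cv2.GaussianBlur(f["c"].astype(np.float32).sum(2),(0,0),.7)
    Rr=lambda t:np.array([[np.cos(t),-np.sin(t)],[np.sin(t),np.cos(t)]])
    v=np.array([*S,SY])
    for it in range(4):
        pts=[]
        for nx,ny in((1,0),(0,-1),(-1,0),(0,1)):
            for s in np.linspace(-118,118,60):
                m=np.array([nx,ny])*125+np.array([-ny,nx])*s
                offs=np.arange(-9,9.1,.5)
                P=[px(p,[*(Rr(v[2])@(m+np.array([nx,ny])*o)+v[:2]),16]) for o in offs]
                I=map_coordinates(g,np.array(P).T[::-1],order=1);d=I[:-2]-I[2:]
                k=d.argmax()
                # want plate->table transition: outside dark table
                if d[k]>25 and I[-1]<190 and 300<I[0]<480: pts.append((nx,ny,s,offs[k+1]))
        pts=np.array(pts)
        def res(w):
            t=Rr(v[2]).T@w[:2];N=pts[:,:2]
            return N@t+w[2]*(-N[:,1]*0+1)*pts[:,2]-pts[:,3]
        # displacement of normal edge: N.t + dtheta * s
        r=least_squares(res,[0,0,0],loss="soft_l1");v=v+r.x
    print(n,v,len(pts),[(tuple(k),int((pts[:,:2]==k).all(1).sum()),np.round(np.median(r.fun[(pts[:,:2]==k).all(1)]),2)) for k in ([1,0],[0,-1],[-1,0],[0,1])])
```

```text
top0 [614.8 138.6  -0. ] 122 [((1, 0), 41, np.float64(-0.06)), ((0, -1), 60, np.float64(0.22)), ((-1, 0), 6, np.float64(-2.36)), ((0, 1), 15, np.float64(0.77))]
top1 [615.  138.8  -0. ] 108 [((1, 0), 43, np.float64(0.11)), ((0, -1), 49, np.float64(0.23)), ((-1, 0), 1, np.float64(0.61)), ((0, 1), 15, np.float64(0.93))]
```

View pics/z1.png

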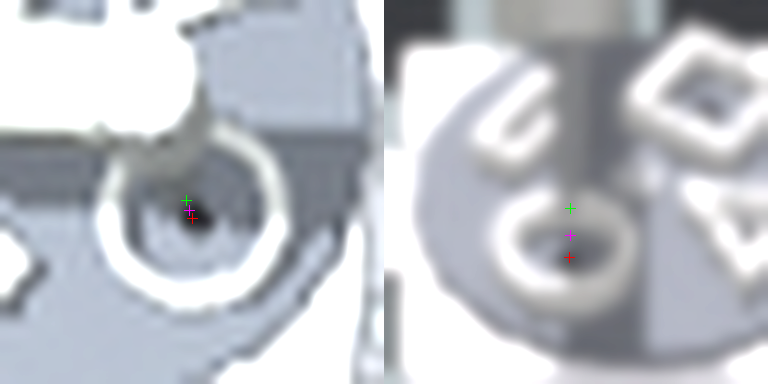

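```bash
cat > fit.py <<'E'
from h import *
from scipy.optimize import least_squares
from scipy.ndimage import map_coordinates
Rr=lambda t:np.array([[np.cos(t),-np.sin(t)],[np.sin(t),np.cos(t)]])
def fit(f,z=16,h=125,v0=(*S,SY)):
    p=dict(intrinsics=f["K"],pose=f["T"]);g=cv2.GaussianBlur(f["c"].astype(np.float32).sum(2),(0,0),.7);v=np.array(v0)
    for it in range(6):
        pts=[]
        for nx,ny in((1,0),(0,-1),(-1,0),(0,1)):
            for s in np.linspace(-118,118,60):
                n=np.array([nx,ny]);t=np.array([-ny,nx]);offs=np.arange(-9,9.1,.5)
                P=[px(p,[*(Rr(v[2])@(n*(h+o)+t*s)+v[:2]),z]) for o in offs]
                I=map_coordinates(g,np.array(P).T[::-1],order=1);d=I[:-2]-I[2:];k=d.argmax()
                if d[k]>25 and I[-1]<200 and 280<I[0]<500: pts.append((nx,ny,s,offs[k+1]))
        pts=np.array(pts);N=pts[:,:2]
        r=least_squares(lambda w:N@(Rr(v[2]).T@w[:2])-w[2]*pts[:,2]-pts[:,3],[0,0,0],loss="soft_l1");v=v+r.x
    return v,[(k,int((N==k).all(1).sum()),round(float(np.median(r.fun[(N==k).all(1)])),2)) for k in ([1,0],[0,-1],[-1,0],[0,1])]
if __name__=="__main__":
    for n in("top0","top1"): print(n,*fit(np.load(n+".npz")))
    # rim fit in local dot/ring: white rim mask of the round well, top view
    for n,c0 in(("top0",(256,202.5)),("top1",(235.9,172.4))):
        f=np.load(n+".npz");p=dict(intrinsics=f["K"],pose=f["T"]);g=f["c"].astype(np.float32).sum(2)
        R=g[int(c0[1])-4:int(c0[1])+5,int(c0[0])-4:int(c0[0])+5];print(R.astype(int))
        w=np.clip(np.percentile(R,60)*.75-R,0,None);yy,xx=np.mgrid[:9,:9]
        u=((w*xx).sum()/w.sum()+int(c0[0])-4,(w*yy).sum()/w.sum()+int(c0[1])-4);print(n,u,atz(p,u,60))
E
python3 fit.py
```

```text
top0 [ 6.14651304e+02  1.38470550e+02 -1.00870467e-01] [([1, 0], 45, -0.09), ([0, -1], 60, 0.49), ([-1, 0], 18, -0.44), ([0, 1], 27, 0.99)]
top1 [ 6.14890228e+02  1.38702982e+02 -1.02431914e-01] [([1, 0], 44, 0.02), ([0, -1], 60, 0.47), ([-1, 0], 9, -0.04), ([0, 1], 25, 1.04)]
[[303 363 451 458 455 452 451 444 468]
 [262 449 461 457 456 457 453 452 442]
 [369 456 465 460 461 459 457 455 449]
 [454 461 465 386 362 371 453 456 452]
 [451 465 472 227 131 171 446 461 450]
 [452 467 470 253 139 188 448 457 453]
 [377 453 469 391 349 365 449 454 449]
 [263 448 464 466 466 462 458 454 442]
 [295 366 451 461 458 454 451 440 528]]
top0 (np.float64(255.28815004262577), np.float64(202.4011082693947)) [527.8715958   81.31387154  60.        ]
[[351 332 328 326 315 290 287 284 274]
 [331 310 296 298 270 258 287 292 285]
 [299 260 256 241 245 269 291 291 288]
 [280 265 269 255 218 223 291 290 289]
 [276 380 301 254 142 108 242 287 291]
 [268 458 393 376 149  97 167 376 292]
 [258 450 467 472 359 275 344 459 388]
 [274 440 460 461 465 416 459 461 450]
 [464 372 439 452 450 457 451 445 437]]
top1 (np.float64(235.75), np.float64(172.4171974522293)) [614.92047245 136.69393493  60.        ]
```

Run:
```python
from h import *
np.set_printoptions(precision=1,suppress=True,linewidth=200)
f=np.load("top1.npz");p=dict(intrinsics=f["K"],pose=f["T"]);g=f["c"].astype(int).sum(2)
for y in(136.5,138.3):
  for z in(208,184,120,82,60): print(y,z,px(p,[614.7,y,z]))
print("top rows 154-174 cols 222-244");print(g[154:175,222:244])
f=np.load("side1.npz");p=dict(intrinsics=f["K"],pose=f["T"]);g=f["c"].astype(int).sum(2)
for z in(208,184,120,82,60): print(z,px(p,[614.7,138.3,z]))
print("side rows 168-200, cols 294-312");print(g[166:200,294:312])
```

```text
136.5 208 [231.9 161.3]
136.5 184 [232.6 163.3]
136.5 120 [234.3 168.2]
136.5 82 [235.3 171. ]
136.5 60 [235.8 172.5]
138.3 208 [231.2 161.3]
138.3 184 [231.9 163.3]
138.3 120 [233.7 168.2]
138.3 82 [234.6 171. ]
138.3 60 [235.2 172.5]
top rows 154-174 cols 222-244
[[520 305 268 356 442 445 430 657 728 368 252 356 451 467 654 711 619 694 663 563 484 291]
 [319 259 353 440 445 442 423 687 643 365 399 646 711 677 706 671 489 458 374 356 370 367]
 [450 455 514 483 432 412 422 707 678 639 670 738 660 566 468 297 355 363 438 446 450 451]
 [685 688 685 672 649 639 645 725 726 727 728 732 594 292 348 360 439 450 446 447 444 446]
 [723 724 723 726 726 728 726 722 720 720 721 725 729 538 449 444 448 443 446 441 444 442]
 [717 716 717 718 720 720 720 719 718 719 719 720 729 719 449 438 444 446 446 442 448 444]
 [717 717 716 717 698 719 719 719 719 719 719 719 725 742 487 441 447 445 444 445 443 445]
 [717 717 717 720 668 716 719 719 717 719 719 719 723 744 480 441 447 446 447 445 444 444]
 [718 718 718 722 625 716 720 719 719 719 719 719 727 737 376 414 448 448 445 444 443 445]
 [722 721 721 7
[... 3048 characters left out ...]
295 326 366 425 489 450]
 [433 431 433 443 481 541 590 570 441 355 381 388 352 327 317 348 407 424]
 [433 433 445 502 594 615 577 499 406 365 397 414 412 388 320 314 394 424]
 [433 436 469 558 608 523 451 405 375 360 375 386 396 408 374 339 402 428]
 [436 439 488 580 574 438 352 339 325 297 299 316 346 394 425 364 405 430]
 [437 439 478 569 582 432 353 374 342 268 252 265 299 380 432 368 406 432]
 [437 436 444 529 638 542 448 400 296 208 233 266 320 400 414 356 406 432]
 [432 433 424 456 583 614 560 480 385 290 291 333 388 418 378 339 405 430]
 [412 430 424 412 460 548 598 580 552 452 413 430 429 399 341 326 404 431]
 [407 405 419 410 390 423 469 478 475 441 424 420 401 359 303 320 405 433]]
```

Checking against the probe arm and plate edges, the round dot is about 1.5–2 mm short in stage y, and x is within 1 mm. I'll regrasp and nudge it.

```bash
python3 -c "
from h import *
rel(521.6,181.2,241.7,np.pi+SY)"
```

```text
t 7.78 pos [386.8  21.9 371.5] yaw 3.045 F [-0.  -1.2 -0. ] w 92.0 -> move [-0.1189  0.1714  0.1298] spin 0.002
```

```bash
python3 -m inch '[[-0.025,0.033,0,0,1],[-0.05,0.066,0,0,1],[-0.075,0.1,0,0,1],[-0.1,0.133,0,0,1],[-0.119,0.16,0,0,1],[-0.119,0.1714,0.01,0,1],[-0.119,0.1714,0.05,0,1],[-0.119,0.1714,0.09,0,1]]'; python3 -m inch '[[0,0,0.04,0,1],[0,0,0.04,0,1],[0,0,0.04,0,1]]'; python3 -c "
from h import *
rel(521.6,181.2,241.7,np.pi+SY)"
```

```text
time: 8.45
tool_pos: [521.9, 181.7, 281.3]
tcp_rot: [3.14, 0.004, 3.046]
contact_force: [0.5, -0.1, -0.5]
grip_width: 91.6
finger_force: 0.0
time: 8.7
tool_pos: [521.0, 180.1, 240.2]
tcp_rot: [-3.14, -0.005, 3.044]
contact_force: [-0.1, -0.4, 0.8]
grip_width: 91.5
finger_force: 0.0
t 8.7 pos [521.  180.1 240.2] yaw 3.044 F [-0.1 -0.4  0.8] w 91.5 -> move [-0.0004  0.0011 -0.0015] spin 0.001
```

Close with a +1 mm y correction, then release.

```bash
python3 -m inch '[[0,0.001,0,0,0.2],[0,0.001,0,0,0],[0,0.001,0,0,0],[0,0.001,0,0,0],[0,0.001,0,0,0],[0,0.001,0,0,0],[0,0.001,0,0,0],[0,0.001,0,0,0]]'; python3 -m inch '[[0,0,0,0,0],[0,0,0,0,0],[0,0,0,0,0],[0,0,0,0,0],[0,0,0,0,0],[0,0,0,0,0],[0,0,0,0,0]]'; python3 -c "
from h import *
rel(521.6,181.2,241.7,np.pi+SY)"
```

```text
time: 9.37
tool_pos: [522.1, 180.6, 241.8]
tcp_rot: [3.141, 0.0, 3.043]
contact_force: [-0.2, 0.2, 0.1]
grip_width: 42.9
finger_force: 0.0
time: 9.95
tool_pos: [522.1, 180.6, 241.6]
tcp_rot: [-3.141, -0.0, 3.043]
contact_force: [-0.1, -1.9, -0.3]
grip_width: 25.7
finger_force: 30.0
t 9.95 pos [522.1 180.6 241.6] yaw 3.043 F [-0.1 -1.9 -0.3] w 25.7 -> move [ 0.0005  0.0006 -0.0001] spin -0.001
```

```bash
python3 -m inch '[[0.0005,0.001,0,0,0],[0.0005,0.001,0,0,0],[0.0005,0.001,0,0,0],[0.0005,0.001,0,0,0]]';python3 -m inch '[[0,0,0,0,1],[0,0,0,0,1],[0,0,0,0,1],[0,0,0,0,1],[0,0,0,0,1],[0,0,0,0,1],[0,0,0,0,1],[0,0,0,0,1]]'; python3 -m inch '[[0,0,-0.04,0,1],[0,0,-0.08,0,1],[0.03,0,-0.12,0,1],[0.07,-0.03,-0.13,0,1],[0.1,-0.07,-0.13,0,1],[0.12,-0.11,-0.13,0,1],[0.12,-0.15,-0.13,0,1],[0.12,-0.19,-0.13,0,1]]';  python3 - <<'E'
from h import *
np.set_printoptions(precision=1,suppress=True,linewidth=200)
p=capture("top")
g=p["color"].astype(int).sum(2)
print(g[169:177,230:242]);print("origin",px(p,[614.5,138.3,60]))
np.savez("top2.npz",c=p["color"],K=p["intrinsics"],T=p["pose"])
# lever: refine pivot and knob
save(p,"lev.png",(340,130,430,210),8)
# rest pose of gripper at lever: box yaw
th=np.radians(-125.6);pv=np.array([588.5,-284.]);by=th-np.pi-np.radians(31.5);print("box yaw",np.degrees(by)%360)
kn=pv+80*np.array([np.cos(th),np.sin(th)]);print("knob",kn)
print(px(p,[*kn,124]),px(p,[*pv,82]))
rel(*kn,360,by+np.pi)
E
```

```text
time: 10.28
tool_pos: [521.9, 181.6, 241.6]
tcp_rot: [3.142, 0.0, 3.043]
contact_force: [2.3, -2.4, -1.4]
grip_width: 25.6
finger_force: 30.0
time: 10.95
tool_pos: [521.6, 181.7, 241.7]
tcp_rot: [3.141, -0.0, 3.043]
contact_force: [-0.3, 0.1, 0.6]
grip_width: 74.2
finger_force: 0.0
time: 11.62
tool_pos: [384.4, 22.5, 372.0]
tcp_rot: [3.141, 0.001, 3.045]
contact_force: [0.7, -0.9, -0.4]
grip_width: 91.6
finger_force: 0.0
[[348 324 310 299 295 273 256 287 281 280 349 569]
 [296 295 263 257 247 246 262 288 289 284 268 497]
 [285 281 262 272 256 213 260 294 291 288 275 410]
 [272 374 387 298 208 136 173 286 290 287 272 402]
 [264 456 473 400 246 118  99 271 378 292 259 548]
 [283 377 457 470 404 286 339 378 459 381 351 685]
 [347 257 442 460 465 415 461 459 456 440 529 729]
 [496 273 434 452 455 455 453 449 442 524 700 713]]
origin [235.2 172.6]
box yaw 22.899999999999977
knob [ 541.9 -349. ]
[412.2 192.6] [384.5 178.9]
t 11.67 pos [384.6  16.1 372. ] yaw 3.04 F [-0.2 -2.4 -0. ] w 91.5 -> move [-0.2 -0.3  0. ] spin -0.502
```

View pics/lev.png

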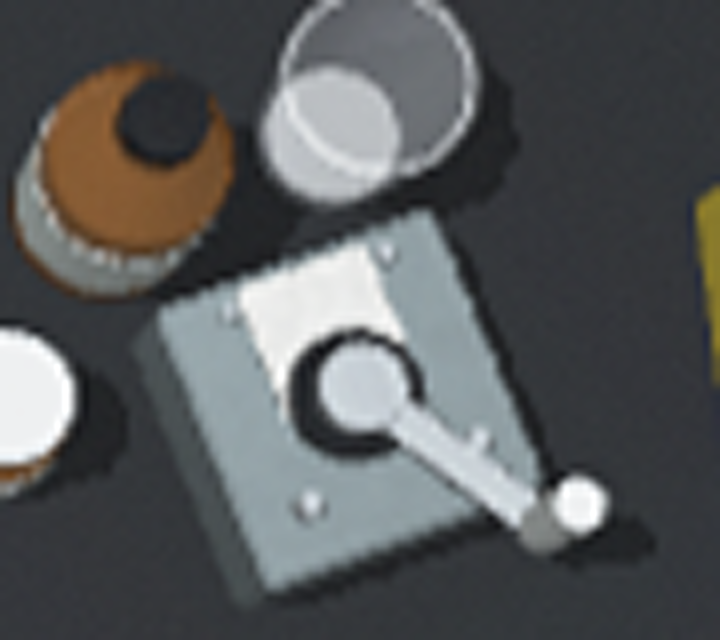

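Round dot at (235.5,172.5) against the probe origin at (235.2,172.6), under 1 mm apart. The knob of the grey box is at about (411.8,192.3), as predicted. Going to the lever.

Run:
```python
from h import *
np.set_printoptions(precision=4)
by=np.radians(22.9);rel(542.5,-348.5,370,by+np.pi)
```

```text
t 11.67 pos [384.6  16.1 372. ] yaw 3.04 F [-0.2 -2.4 -0. ] w 91.5 -> move [-0.1942 -0.3466  0.0034] spin -0.502
```

```bash
python3 -m inch '[[-0.194,-0.347,0,-0.502,0.45],[-0.194,-0.347,0,-0.502,0.45],[-0.194,-0.347,0,-0.502,0.45],[-0.194,-0.347,0,-0.502,0.45],[-0.194,-0.347,0,-0.502,0.45],[-0.194,-0.347,0,-0.502,0.45],[-0.194,-0.347,0,-0.502,0.45],[-0.194,-0.347,0,-0.502,0.45]]'; python3 -m inch '[[0,0,0,0,0.45],[0,0,0,0,0.45]]'
python3 - <<'E'
from h import *
rel(542.5,-348.5,265,np.radians(202.9))
E
```

```text
time: 12.33
tool_pos: [514.2, -270.4, 371.5]
tcp_rot: [3.141, 0.0, -2.739]
contact_force: [1.4, 0.3, -0.8]
grip_width: 43.8
finger_force: 0.0
time: 12.5
tool_pos: [514.0, -270.2, 370.4]
tcp_rot: [3.14, -0.001, -2.741]
contact_force: [0.1, 0.9, 0.3]
grip_width: 41.3
finger_force: 0.0
t 12.5 pos [ 514.  -270.2  370.4] yaw -2.741 F [0.1 0.9 0.3] w 41.3 -> move [ 0.0042 -0.0834  0.1053] spin 0.001
```

```bash
python3 -m inch '[[0.004,-0.04,0,0,0.45],[0.004,-0.083,0,0,0.45],[0.004,-0.083,0,0,0.45],[0.004,-0.083,0.03,0,0.45],[0.004,-0.083,0.03,0,0.45]]'
python3 - <<'E'
from h import *
rel(542.5,-348.5,265,np.radians(202.9))
p=capture("side");save(p,"k1.png",(260,240,350,330),6)
print((px(p,[542.5,-348.5,124])-[260,240])*6)
E
```

```text
time: 12.92
tool_pos: [541.8, -344.9, 336.9]
tcp_rot: [3.134, -0.004, -2.738]
contact_force: [-1.5, 1.8, -1.8]
grip_width: 41.4
finger_force: 0.0
t 12.92 pos [ 541.8 -344.9  336.9] yaw -2.738 F [-1.5  1.8 -1.8] w 41.4 -> move [ 0.0005 -0.0042  0.0718] spin 0.004
[230.71393133 324.54082824]
```

View pics/k1.png

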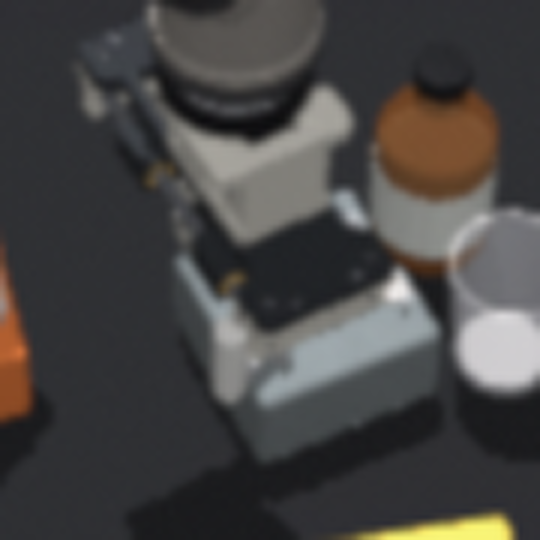

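The knob's position at (230,325) matches the prediction, with the gripper above it. Descend.

```bash
python3 -m inch '[[0,-0.001,0.02,0,0.45],[0,-0.002,0.045,0,0.45],[0,-0.002,0.065,0,0.45],[0,-0.002,0.072,0,0.45],[0,-0.002,0.072,0,0.45]]'
python3 - <<'E'
from h import *
rel(542.5,-348.5,265,np.radians(202.9))
p=capture("side");print([(np.round(d["centre"],1),round(d["conf"],2)) for d in tip_of(p,"lever_top")[:3]],px(p,[542.5,-348.5,124]))
E
```

```text
time: 13.38
tool_pos: [543.3, -346.9, 269.0]
tcp_rot: [3.139, -0.001, -2.738]
contact_force: [1.4, -0.4, 1.3]
grip_width: 41.3
finger_force: 0.0
t 13.38 pos [ 543.3 -346.9  269. ] yaw -2.738 F [ 1.4 -0.4  1.3] w 41.3 -> move [ 0.0014 -0.0011  0.004 ] spin 0.004
[(array([223.2, 292.7]), 0.71), (array([215.4, 239.2]), 0.56), (array([312.6, 346.3]), 0.49)] [298.45232189 294.09013804]
```

```bash
python3 -m inch '[[0,0.010,0,0,0.45],[0.006,0.022,0,0,0.45],[0.010,0.036,0,0,0.45],[0.012,0.050,0,0,0.45],[0.011,0.064,0,0,0.45],[0.008,0.078,0,0,0.45],[0.003,0.090,0,0,0.45],[0.001,0.094,0,0,0.45]]'; python3 -m inch '[[0,0,0,0,0.45],[0,0.002,0,0,0.45],[0,0.002,0,0,0.45]]'
python3 - <<'E'
from h import *
rel(542.5,-348.5,265,np.radians(202.9))
p=capture("side");save(p,"k2.png",(250,230,340,320),6)
E
```

```text
time: 14.15
tool_pos: [506.0, -261.7, 272.3]
tcp_rot: [-3.137, 0.002, -2.738]
contact_force: [-0.9, -4.8, 0.8]
grip_width: 41.4
finger_force: 2.2
time: 14.4
tool_pos: [506.1, -261.3, 271.8]
tcp_rot: [-3.136, 0.004, -2.738]
contact_force: [1.8, -4.7, 3.4]
grip_width: 41.2
finger_force: 2.6
t 14.4 pos [ 506.1 -261.3  271.8] yaw -2.738 F [ 1.8 -4.7  3.4] w 41.2 -> move [ 0.0007 -0.0945  0.0073] spin 0.004
```

```bash
python3 -m inch '[[0,0.002,0,0,0.45],[0,0.004,0,0,0.45],[0,0.004,0,0,0.45]]'; python3 -m inch '[[0,0.002,0,0,0.45],[0,0.002,0,0,0.45]]'
```

```text
time: 14.7
tool_pos: [505.4, -259.1, 271.7]
tcp_rot: [-3.131, 0.006, -2.739]
contact_force: [8.6, -11.2, -1.9]
grip_width: 41.5
finger_force: 6.8
time: 14.87
tool_pos: [505.1, -258.2, 271.7]
tcp_rot: [-3.128, 0.006, -2.739]
contact_force: [10.6, -16.0, -5.5]
grip_width: 41.5
finger_force: 9.6
```

View pics/k2.png

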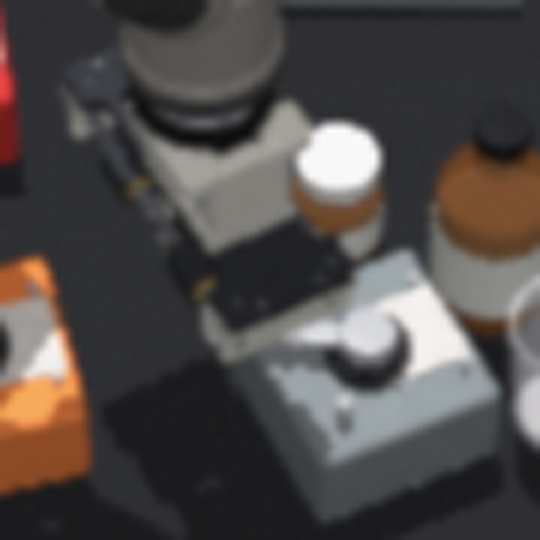

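The stop is reached: force rose from about 5 N to 19 N with almost no further travel. Now let it come back.

```bash
python3 -m inch '[[0.004,-0.012,0,0,0.45],[0.008,-0.026,0,0,0.45],[0.011,-0.040,0,0,0.45],[0.011,-0.054,0,0,0.45],[0.010,-0.068,0,0,0.45],[0.006,-0.082,0,0,0.45],[0.002,-0.094,0,0,0.45],[-0.001,-0.102,0,0,0.45]]'; python3 -m inch '[[0,0,0,0,0.45],[0,0,0,0,0.45],[0,0,0,0,0.45],[0,0,-0.04,0,0.45],[0,0,-0.08,0,0.45],[0,0,-0.11,0,1]]'
python3 - <<'E'
from h import *
rel(386,22,371.5,np.pi+SY)
p=capture("top");save(p,"top3.png")
print([(np.round(d["centre"],1),round(d["conf"],2)) for d in tip_of(p,"lever_top")[:5]])
E
```

```text
time: 15.53
tool_pos: [544.1, -349.4, 270.0]
tcp_rot: [-3.141, 0.001, -2.739]
contact_force: [-0.1, 0.1, -0.8]
grip_width: 41.3
finger_force: 0.0
time: 16.03
tool_pos: [543.3, -347.5, 382.6]
tcp_rot: [-3.14, 0.001, -2.738]
contact_force: [0.5, -0.8, 0.4]
grip_width: 44.4
finger_force: 0.0
t 16.03 pos [ 543.3 -347.5  382.6] yaw -2.738 F [ 0.5 -0.8  0.4] w 44.4 -> move [-0.0005  0.4016  0.0107] spin 0.502
[]
```

```bash
python3 -m inch '[[0,0.4,0,0.502,1],[0,0.4,0,0.502,1],[0,0.4,0,0.502,1],[0,0.4,0,0.502,1],[0,0.4,0,0.502,1],[0,0.4,0,0.502,1],[0,0.4,0,0.502,1],[0,0.4,0,0.502,1]]';  python3 -m inch '[[0,0.07,0,0,1],[0,0.07,0,0,1],[0,0.07,0,0,1]]'
python3 - <<'E'
from h import *
rel(521.6,181.7,241.7,np.pi+SY)
E
```

```text
time: 16.8
tool_pos: [410.7, -39.6, 379.2]
tcp_rot: [3.141, -0.001, 3.043]
contact_force: [-0.1, 0.7, 0.4]
grip_width: 91.7
finger_force: 0.0
time: 17.05
tool_pos: [418.4, 32.3, 379.6]
tcp_rot: [3.14, -0.0, 3.047]
contact_force: [-0.2, -0.6, -0.4]
grip_width: 92.0
finger_force: 0.0
t 17.05 pos [418.4  32.3 379.6] yaw 3.047 F [-0.2 -0.6 -0.4] w 92.0 -> move [-0.0887  0.1582  0.1382] spin 0.004
```

```bash
python3 -m inch '[[-0.02,0.035,0,0,1],[-0.04,0.07,0,0,1],[-0.06,0.105,0,0,1],[-0.08,0.14,0,0,1],[-0.089,0.158,0,0,1],[-0.089,0.158,0.03,0,1],[-0.089,0.158,0.06,0,1],[-0.089,0.158,0.08,0,1]]';  python3 -m inch '[[0,0,0.03,0,1],[0,0,0.058,0,1],[0,0,0.058,0,1],[0,0,0.058,0,1]]'
python3 - <<'E'
from h import *
rel(521.6,181.7,241.7,np.pi+SY)
E
```

```text
time: 17.72
tool_pos: [522.8, 176.5, 296.7]
tcp_rot: [-3.141, -0.003, 3.044]
contact_force: [-0.3, 0.0, -0.2]
grip_width: 92.2
finger_force: 0.0
time: 18.05
tool_pos: [523.2, 176.2, 240.6]
tcp_rot: [-3.141, -0.004, 3.043]
contact_force: [0.8, 0.0, 0.3]
grip_width: 91.6
finger_force: 0.0
t 18.05 pos [523.2 176.2 240.6] yaw 3.043 F [0.8 0.  0.3] w 91.6 -> move [ 0.0022  0.0053 -0.0011] spin -0.001
```

```bash
python3 -m inch '[[0.002,0.005,0,0,0],[0.002,0.005,0,0,0],[0.002,0.005,0,0,0],[0.002,0.005,0,0,0],[0.002,0.005,0,0,0],[0.002,0.005,0,0,0],[0.002,0.005,0,0,0],[0.002,0.005,0,0,0]]';  python3 -m inch '[[0,0,0,0,0],[0,0,0,0,0],[0,0,0,0,0],[0,0,0,0,0],[0,0,0,0,0],[0,0,0,0,0],[0,0,0,0,0]]'
python3 - <<'E'
from h import *
o=get_obs()["tool_pos"]
# measured pos where round was centred: 521.6,181.7 (+~0.5 in y left)
c,s=np.cos(SY),np.sin(SY);d=np.array([-47.6,-69.2]);w=np.array([c*d[0]-s*d[1],s*d[0]+c*d[1]])
print(w);rel(o[0]+w[0],o[1]+w[1]+0.5,o[2])
E
```

```text
time: 18.72
tool_pos: [522.3, 181.8, 241.8]
tcp_rot: [3.141, 0.0, 3.043]
contact_force: [-0.3, 0.2, -0.1]
grip_width: 43.2
finger_force: 0.0
time: 19.3
tool_pos: [522.3, 181.8, 241.6]
tcp_rot: [-3.142, -0.0, 3.043]
contact_force: [-0.0, -0.9, -0.4]
grip_width: 25.0
finger_force: 30.0
[-54.16161856 -64.19438507]
t 19.3 pos [522.3 181.8 241.6] yaw 3.043 F [-0.  -0.9 -0.4] w 25.0 -> move [ 0.0476 -0.0687  0.    ] spin 0
```

Move to the square well, check the landing, then release and look.

```bash
python3 -m inch '[[0.009,-0.012,0,0,0],[0.018,-0.026,0,0,0],[0.027,-0.04,0,0,0],[0.036,-0.052,0,0,0],[0.043,-0.062,0,0,0],[0.0476,-0.0687,0,0,0],[0.0476,-0.0687,0,0,0],[0.0476,-0.0687,0,0,0]]'; python3 -m inch '[[0,0,0,0,0],[0,0,0,0,0],[0,0,0,0,0]]';python3 -m inch '[[0,0,0,0,1],[0,0,0,0,1],[0,0,0,0,1],[0,0,0,0,1],[0,0,0,0,1],[0,0,0,0,1],[0,0,0,0,1],[0,0,0,0,1]]'; python3 -m inch '[[0,0,-0.04,0,1],[0,0,-0.08,0,1],[0.03,0,-0.12,0,1],[0.05,-0.03,-0.13,0,1],[0.06,-0.07,-0.13,0,1],[0.07,-0.11,-0.13,0,1],[0.07,-0.15,-0.13,0,1],[0.07,-0.19,-0.13,0,1]]';  python3 - <<'E'
from h import *
np.set_printoptions(precision=1,suppress=True,linewidth=200)
p=capture("top");q=capture("side")
g=p["color"].astype(int).sum(2);print(g[168:178,229:242]);print("origin",px(p,[614.5,138.3,60]))
a=cv2.resize(p["color"][155:187,220:252,::-1],None,fx=12,fy=12,interpolation=cv2.INTER_CUBIC)
b=cv2.resize(q["color"][175:207,288:320,::-1],None,fx=12,fy=12,interpolation=cv2.INTER_CUBIC)
for im,k,o in((a,p,(220,155)),(b,q,(288,175))):
    c=((px(k,[614.5,138.3,60])-o+.5)*12).astype(int);cv2.drawMarker(im,(int(c[0]),int(c[1])),(0,0,255),cv2.MARKER_CROSS,10,1)
cv2.imwrite("pics/s1.png",np.hstack([a,b]))
print([(np.round(d["centre"],1),round(d["conf"],2)) for d in tip_of(p,"lever_top")[:5]])
rel(542.5,-348.5,370,np.radians(202.9))
E
```

```text
time: 19.97
tool_pos: [467.7, 117.9, 241.6]
tcp_rot: [-3.141, -0.002, 3.042]
contact_force: [-2.6, -2.4, 1.1]
grip_width: 25.5
finger_force: 30.0
time: 20.22
tool_pos: [468.2, 118.4, 241.6]
tcp_rot: [-3.141, -0.001, 3.043]
contact_force: [-2.7, -2.3, 1.1]
grip_width: 25.6
finger_force: 30.0
time: 20.88
tool_pos: [468.2, 118.2, 241.7]
tcp_rot: [3.141, 0.0, 3.043]
contact_force: [0.6, 0.1, -0.0]
grip_width: 73.6
finger_force: 0.0
time: 21.55
tool_pos: [378.5, -65.2, 372.2]
tcp_rot: [-3.141, 0.001, 3.044]
contact_force: [1.4, 0.2, -0.2]
grip_width: 92.0
finger_force: 0.0
[[466 370 345 329 324 329 311 286 276 352 506 515 377]
 [555 366 326 310 300 291 269 252 279 277 353 505 513]
 [453 312 293 262 257 245 245 265 288 283 271 354 481]
 [314 278 278 262 271 234 215 281 288 289 283 274 302]
 [279 367 382 385 276 176 137 235 279 286 282 273 297]
 [362 454 463 467 380 149  93 197 369 381 279 252 525]
 [457 376 448 458 468 353 341 362 450 463 366 536 726]
 [668 452 371 447 455 462 462 457 453 441 529 730 697]
 [702 695 461 369 443 455 452 450 441 529 700 710 430]
 [495 703 692 541 386 440 448 441 528 699 710 505 295]]
origin [235.2 172.6]
[(array([318. , 287.7]), 0.78), (array([406.8, 275.6]), 0.74), (array([410.9, 192.7]), 0.65), (array([483.9, 187.7]), 0.58), (array([243.7, 223.2]), 0.28)]
t 21.7 pos [379.4 -66.5 371.8] yaw 3.036 F [0.  0.2 1.1] w 92.2 -> move [-0.2 -0.3  0. ] spin -0.505
```

View pics/s1.png

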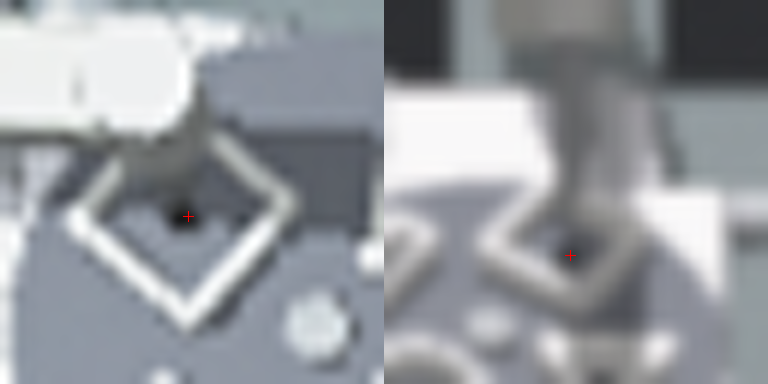

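The square dot is at (234.9,172.4) against the origin at (235.2,172.6), which is centred. The lever knob is at rest at (411,193). Second swing.

```bash
python3 -m inch '[[-0.03,-0.04,0,-0.1,0.45],[-0.06,-0.07,0,-0.2,0.45],[-0.1,-0.12,0,-0.3,0.45],[-0.14,-0.17,0,-0.4,0.45],[-0.16,-0.2,0,-0.505,0.45],[-0.18,-0.23,0,-0.505,0.45],[-0.19,-0.25,0,-0.505,0.45],[-0.19,-0.25,0,-0.505,0.45]]'; python3 -m inch '[[0,0,0,0,0.45],[0,0,0,0,0.45]]'
python3 - <<'E'
from h import *
rel(542.5,-348.5,269,np.radians(202.9))
E
```

```text
time: 22.37
tool_pos: [546.2, -333.3, 370.6]
tcp_rot: [-3.141, 0.0, -2.735]
contact_force: [-0.4, 0.4, -0.4]
grip_width: 43.8
finger_force: 0.0
time: 22.53
tool_pos: [545.0, -330.9, 370.3]
tcp_rot: [3.139, -0.0, -2.735]
contact_force: [0.9, 0.9, 0.6]
grip_width: 41.2
finger_force: 0.0
t 22.53 pos [ 545.  -330.9  370.3] yaw -2.735 F [0.9 0.9 0.6] w 41.2 -> move [ 0.0092 -0.0154  0.1013] spin 0.007
```

```bash
python3 -m inch '[[0.009,-0.0155,0,0.007,0.45],[0.009,-0.0155,0,0.007,0.45],[0.009,-0.0155,0.035,0.007,0.45],[0.009,-0.0155,0.07,0.007,0.45],[0.009,-0.0155,0.095,0.007,0.45],[0.009,-0.0155,0.101,0.007,0.45],[0.009,-0.0155,0.101,0.007,0.45],[0.009,-0.0155,0.101,0.007,0.45]]'
```

```text
time: 23.2
tool_pos: [542.6, -348.5, 272.1]
tcp_rot: [-3.14, 0.001, -2.741]
contact_force: [0.3, -0.4, 1.0]
grip_width: 41.2
finger_force: 0.0
```

```bash
python3 -m inch '[[0,0.010,0,0,0.45],[0.006,0.022,0,0,0.45],[0.010,0.036,0,0,0.45],[0.012,0.050,0,0,0.45],[0.011,0.064,0,0,0.45],[0.008,0.078,0,0,0.45],[0.003,0.090,0,0,0.45],[0.001,0.097,0,0,0.45]]'; python3 -m inch '[[0,0.003,0,0,0.45],[0,0.006,0,0,0.45],[0,0.006,0,0,0.45],[0,0.006,0,0,0.45]]'
```

```text
time: 23.87
tool_pos: [504.3, -260.3, 273.9]
tcp_rot: [-3.134, 0.004, -2.742]
contact_force: [5.2, -9.9, -2.4]
grip_width: 41.2
finger_force: 6.2
time: 24.2
tool_pos: [503.4, -258.4, 273.8]
tcp_rot: [-3.126, 0.006, -2.743]
contact_force: [9.4, -17.8, -8.5]
grip_width: 41.6
finger_force: 10.2
```

At the stop again (about 20 N). Return, lift and check.

```bash
python3 -m inch '[[0.004,-0.012,0,0,0.45],[0.008,-0.026,0,0,0.45],[0.011,-0.040,0,0,0.45],[0.011,-0.054,0,0,0.45],[0.010,-0.068,0,0,0.45],[0.006,-0.082,0,0,0.45],[0.002,-0.094,0,0,0.45],[-0.001,-0.102,0,0,0.45]]'; python3 -m inch '[[0,0,0,0,0.45],[0,0,0,0,0.45],[0,0,0,0,0.45],[0,0,0,0,0.45],[0,0,-0.04,0,0.45],[0,0,-0.08,0,0.45],[0,0,-0.11,0,0.45]]'; python3 -m inch '[[0,0.04,0,0,0.45],[0.03,0.08,0,0,0.45],[0.06,0.12,0,0,0.45],[0.09,0.16,0,0,0.45],[0.12,0.2,0,0,0.45],[0.12,0.2,0,0,0.45],[0.12,0.2,0,0,0.45],[0.12,0.2,0,0,0.45]]';python3 - <<'E'
from h import *
p=capture("top");save(p,"end.png")
print([(np.round(d["centre"],1),round(d["conf"],2)) for d in tip_of(p,"lever_top")[:5]])
g=p["color"].astype(int).sum(2);print(g[170:176,231:240]);rel(0,0,0)
E
```

```text
time: 24.87
tool_pos: [542.6, -349.3, 272.9]
tcp_rot: [-3.138, 0.002, -2.743]
contact_force: [0.4, 0.3, -0.1]
grip_width: 41.4
finger_force: 0.0
time: 25.45
tool_pos: [541.5, -347.9, 383.8]
tcp_rot: [-3.14, 0.001, -2.742]
contact_force: [0.3, -0.8, 0.5]
grip_width: 41.1
finger_force: 0.0
time: 26.12
tool_pos: [352.2, -209.7, 381.4]
tcp_rot: [-3.14, 0.001, -2.742]
contact_force: [0.8, -0.1, 0.6]
grip_width: 41.5
finger_force: 0.0
[(array([315.8, 288.8]), 0.69), (array([483. , 183.2]), 0.68)]
[[294 262 262 246 240 261 282 283 276]
 [279 260 272 235 215 282 288 289 283]
 [380 385 276 172 126 235 281 284 279]
 [461 471 381 146  96 197 369 384 281]
 [448 459 467 349 342 367 457 463 370]
 [372 446 457 458 462 461 456 443 533]]
t 26.22 pos [ 353.8 -211.1  381.3] yaw -2.742 F [ 0.7 -0.4  0. ] w 41.5 -> move [0.2444 0.3328 0.3803] spin 0
```

View pics/end.png

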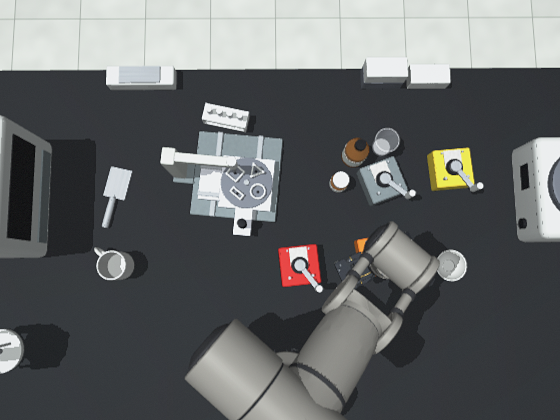

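The grey box's lever is back at rest with its knob at (411,193). The square well is under the probe, and all the loose things stand where they were. Handing in.

```bash
python3 -c "
from plant import *
print(close_job())"
```

```text
the job is handed in; nothing more can be done
None
```

I took both readings in order, round well then square, with each dot within about 1 mm of the probe in the top view and the lever pushed to its stop and let back each time; the tray is left at the square well, the loose items show no movement in the last picture, and the job was handed in at about 26 s (no verdict was returned).

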